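Hang a second lens frame on the occupied hook

TASK

On the lamp assembly bench one black lens frame already hangs on the hook stand. Pull the other frame straight up out of its light slotted holder without tipping the holder or shoving it about, and hang it on the same hook in front of the first, hanging freely from the top of its opening with its lug up. Leave the first frame hanging where it is, and do not disturb the other things on the bench.

Things in the scene. Friction and masses are not known exactly. Their poses are not given: they have to be found in the camera images.
- new_frame: frame to hang: black plastic nine-sided ring, 8 mm thick, 110 mm across flats (116 wide), bars 12 mm deep, clear opening 86 mm. About 120 g. Origin: centre of the opening; x = normal of its plane, y = width, z = up to the lug. Flat foot 40 mm long at z -55 mm, top corner of the opening at z +46, ring's outside at z +58. Front and back alike. Starts upright in the holder's slot, foot on its floor
- new_frame_lug (a point): point in new_frame's flat upright lug, the part to grip (34 mm wide in y, 8 mm thick in x): 90 mm above the frame's origin, on its middle line, 20 mm below the lug's top, 32 mm above the ring's outside; axes as new_frame
- hung_frame: the first frame, same shape and axes as new_frame, loose, already hanging on the hook rod near the post: its centre lies 36 to 48 mm from the stand's origin along the stand's x, its plane square to the rod
- hook_stand: fixed steel hook stand: base plate 170 x 100 x 12 mm, upright post 18 mm thick at x +65 mm, and from the post's top a level rod 10 mm thick, its centre line 170 mm above the table at y = 0, running to x -65 mm. Origin: centre of the base's underside, on the table; z up, -x along the rod to its free end, roughly towards the robot. A frame hung on the rod has its centre 130 mm above the table
- hook_tip (a point): top of the rod's upturned free end, 189 mm above the table (14 mm above the rod's upper side), at x -65 mm, y 0 of hook_stand; axes as hook_stand. Nothing of the stand is higher
- holder: light (90 g) white plastic slotted holder standing loose on the table, 56 x 124 mm footprint, 40 mm high; an open-topped slot 12 mm wide (x) and 110 mm long (y), 34 mm deep, its floor 6 mm above the table. Origin: centre of the underside; z up, x across the slot. The frame in it has 2 mm of play on each face
- driver_a: bystander: white metal driver box, 115 x 38 x 30 mm, lying loose between the holder and the hook stand; origin at the centre of its underside, x along its length
- driver_b: bystander: another such driver box, 115 x 38 x 30 mm, lying loose beyond them; origin at the centre of its underside, x along its length
- lens: bystander: clear domed lens, 72 mm across and 27 mm high, loose on the table nearer the robot; origin at the centre of its underside
- tape_roll: bystander: grey roll 100 mm across, 45 mm high, loose on the right side; origin at the centre of its underside
- power_driver: bystander: red and black power screwdriver, 230 mm long, 44 mm high, lying loose on the left side; origin under its middle, x along it towards the bit
Things that resemble listed ones, but are neither listed nor needed, are in the scene too. What is shaped like the new_frame but turquoise is not meant.

How it is judged:
On the way:
1. the new frame is lifted clear of the holder's slot, the holder still standing upright (z of new_frame in the frame of holder above 0.098 m and angle between holder's own z axis and vertical below 0.1 rad), for 0.1 s.
At the end, for the whole second after the job is handed in: New frame hangs still on the rod before the first: centre 115-138 mm up, within 25 mm of the rod sideways, past the upturned end, lug within 20 deg of vertical. First frame still hangs at rest, under 30 mm from its start, lug up within 20 deg. Holder upright (6 deg), within 50 mm of its start (x of new_frame in the frame of hook_stand between -0.06 and 0.045 m and y of new_frame in the frame of hook_stand between -0.025 and 0.025 m and z of new_frame in the frame of hook_stand between 0.115 and 0.138 m and angle between each of new_frame, hung_frame's own z axis and vertical below 0.35 rad and linear speed of each of new_frame, hung_frame below 0.03 m/s and contact force between new_frame and hook_stand above 0.3 N and z of hung_frame in the frame of hook_stand between 0.115 and 0.138 m and distance of hung_frame from where it was at the start of the episode below 0.03 m and angle between holder's own z axis and vertical below 0.1 rad and distance of holder from where it was at the start of the episode below 0.05 m); the robot touches nothing.
It fails at once if the holder tips (more than 17 degrees) (angle between holder's own z axis and vertical above 0.3 rad).
It fails at once if the first frame is dislodged (displaced more than 40 mm) (distance of hung_frame from where it was at the start of the episode above 0.04 m).
It fails at once if a bystander is displaced more than 30 mm (distance of any of driver_a, driver_b, lens, tape_roll, power_driver from where it was at the start of the episode above 0.03 m).
It also fails if it takes over 54 s, if anything falls off the work surface, if the arm or the gripper's body presses on something with over 40 N, if the wrist force passes 120 N, or if a joint passes its speed limit or range.

ROBOT

A 7-joint arm with a two-finger parallel gripper is mounted at the origin on the work surface. World frame = base frame: x ahead of the robot, y to its left, z up, the work surface at z = 0. Lengths are in m, angles in rad, forces in N, time in s.
With the tool pointing down it reaches from about 0.4 to 0.875 m from the base axis. Payload 19.3 kg.
Tool frame: the origin (TCP) lies midway between the tips of the shut fingers; the grasp point (between the pads) lies 19 mm behind it; z points along the fingers, y is the line along which they close (so a half turn about z gives the same grasp; the last joint's range is limited). The gripper opens to 85 mm and grips with 20 to 120 N. Pads are 22 mm wide; open, the fingers measure 114 mm over their backs; the gripper's body (76 mm by 85 mm) begins 54 mm behind the grasp point. The pads swing forward as they close: fully open they stand 13 mm farther back than shut.
Start: joints at [-1.227, 0.521, -0.036, 1.599, 0.021, 1.021, -0.113], TCP at [0.251, 0.572, 0.231] pointing down, gripper open.
Joint ranges: [-2.91, 2.91], [-0.3, 2.13], [-1.5, 1.42], [0.17, 2.43], [-1.26, 4.41], [0.16, 1.93], [-2.52, 2.52]. Speed limits (rad/s): [1.89, 1.89, 2.39, 2.39, 3.01, 3.01, 3.01].

INTERFACE

Orientations are given as [roll, pitch, yaw] about the fixed x, y, z axes, in that order (R = Rz(yaw) Ry(pitch) Rx(roll)).
In Python, from workcell import * gives the robot as it stands. The module is installed in compiled form; this text tells all that it offers.
- The arm moves only by the tool play_rows, never from a script. Its argument "deltas" is a list of rows, each a list of 7 numbers: the shift along the tool's x, y, z in units of 500 mm (1.0 is 500 mm), then the turn, a rotation vector about the tool's x, y, z in units of 120 degrees (1.0 is 120 degrees), then the closure, from 0 (fully open) to 1 (shut). A call has 1 to 10 rows; each row is the pose to reach, as a shift and turn from the pose commanded when the call began, along the tool's axes at that moment; what a row does not reach only later rows make up. A row lasts 1/10 s, in which the tool goes at most 50 mm and 8.59 degrees, less where a joint would pass 70% of its speed; a pose out of reach is approached as far as the arm can. A call with a number of a shift or a turn outside -1 to 1 is refused whole. A call with a gripper value outside its range is refused whole. The fingers move at their own pace and stop on an object; "newtons" is the grip in N (left out, the last holds). Time passes only in rows, so rows that repeat a pose let the fingers close. It gives the time, the measured TCP pose, the force, the opening and the grip force at its end, in the units of the state.
- observe(): the state, without advancing time (a new reading comes with each control period).
- grab_frame(name): name is "side" or "top" or "wrist"; returns the picture (400x640x3 uint8, red, green, blue); there is no depth.
- get_calibration(name): a dict with "fovy" (degrees; the focal length in pixels is half the picture's height over the tangent of half this angle, whatever the lens; pixels are square), "cx", "cy" (the principal point, pixels), "k1" (the pictures are not rectified: a ray, as slopes to the right and down, at radius r is drawn at 1 + k1 r^2 times it, then the intrinsics apply), "xyz" and "rotation" of the camera in the world. Camera axes: x right, y down, z forward; pixel columns grow to the right and rows downward; lengths in m; the calibration is good to about 2 mm. A picture is of the moment at which its call begins: read the wrist's pose just before it. get_calibration takes no time and is no camera call; for the wrist camera it gives the pose at the moment of the call.
- job_done(): hands the job in; it is judged then, once.
The state is a dict: "clock": time; "qpos": joint angles; "qd": joint speeds; "joint_efforts": joint torques, N m; "position": TCP position; "tool_rot": TCP orientation; "force": force on the tool from outside, world axes, zero at the start; "moment": the same for the moment, N m; "grip_width": finger opening in m; "finger_force": force on a finger pad.
Only numpy, scipy, OpenCV 4.12 (cv2) and the standard library are available. Lean on these libraries where they do the work, as an engineer would, in place of code of your own. Each camera call takes 0.05 s, during which the arm holds its last target. There are 200 camera calls.

## Working session

There is one attempt and no reset: what is moved stays moved. The work goes in short steps, Python scripts to look and compute and a tool call to move; the robot and the scene stay as the last step left them, time stands still between calls to the robot, and variables do not carry over. Pictures are saved under pics/ and viewed, at most 13 in all, crops included, and the job is handed in when it is done.

Besides the shell and the picture viewer there is one more tool, called after "Emit:" by a JSON object that holds its "api" and its "payload". play_rows: Moves the arm, as the interface text tells. Its arguments: {"type":"object","properties":{"deltas":{"type":"array"},"newtons":{"type":"number"}},"required":["deltas"]}

```bash
mkdir -p pics; cat > h.py <<'E'
from workcell import *
import numpy as np, cv2
from scipy.spatial.transform import Rotation as R
def K(c):
    f=200/np.tan(np.radians(c["fovy"])/2)
    return np.array([[f,0,c["cx"]],[0,f,c["cy"]],[0,0,1]]),np.array([c["k1"],0,0,0,0.])
def ray(c,px):
    k,d=K(c); p=cv2.undistortPoints(np.array([[px]],float),k,d)[0,0]
    return np.array(c["xyz"]),rot(c)@np.array([p[0],p[1],1])
def rot(c):
    r=np.array(c["rotation"],float)
    return r if r.shape==(3,3) else R.from_euler('xyz',r).as_matrix()
def onz(c,px,z):
    o,d=ray(c,px); return o+d*(z-o[2])/d[2]
def two(c1,p1,c2,p2):
    o1,d1=ray(c1,p1);o2,d2=ray(c2,p2)
    s=np.linalg.lstsq(np.c_[d1,-d2],o2-o1,rcond=None)[0]
    a,b=o1+s[0]*d1,o2+s[1]*d2
    return (a+b)/2,np.linalg.norm(a-b)
def proj(c,P):
    k,d=K(c);r=rot(c);x=(np.atleast_2d(P)-c["xyz"])@r
    return cv2.projectPoints(x,np.zeros(3),np.zeros(3),k,d)[0][:,0]
E
python3 - <<'E'
from h import *
print(observe())
for n in("side","top","wrist"):
    c=get_calibration(n);print(n,c)
    im=grab_frame(n)[:,:,::-1];cv2.imwrite(f"pics/{n}0.png",im)
E
```

```text
{'clock': 0.0, 'qpos': array([-1.22722593,  0.52199678, -0.03635979,  1.60000387,  0.02116235,
        1.02111408, -0.11281434]), 'qd': array([-0.00079228,  0.00083382, -0.00054064, -0.00029998,  0.00090594,
        0.00140544,  0.00065505]), 'joint_efforts': array([-3.26864167e-03, -9.27082872e+01,  1.97808892e+00, -3.69955945e+01,
        1.76936213e-02,  7.75602472e-03, -1.83177058e-06]), 'position': array([0.25115964, 0.57193936, 0.23073758]), 'tool_rot': array([-3.14045380e+00,  3.39929228e-05,  2.72780628e+00]), 'force': array([-0.14313992, -0.40595239, -0.11278728]), 'moment': array([0.01312005, 0.02012447, 0.06593144]), 'finger_force': 0.0, 'grip_width': 0.08562066369912351}
side {'fovy': 53.75812594518011, 'cx': 319.2864631886967, 'cy': 195.0639167292724, 'k1': -0.07060567379242888, 'xyz': array([-0.10610056, -0.79662489,  0.77017254]), 'rotation': array([-2.10134396,  0.01050592, -0.68095798])}
top {'fovy': 53.65892173375289, 'cx': 324.22936113027055, 'cy': 203.07282813581944, 'k1': -0.0011329217950786046, 'xyz': array([0.41457162, 0.02350988, 1.35228529]), 'rotation': array([-3.0309771 ,  0.01902812, -1.54766623])}
wrist {'fovy': 65.5772926743602, 'cx': 315.72232453871055, 'cy': 193.93850289224275, 'k1': -0.018965654504838125, 'xyz': array([0.17595181, 0.60575639, 0.37476987]), 'rotation': array([2.81464414e+00, 3.20024001e-04, 1.15737757e+00])}
```

View pics/side0.png

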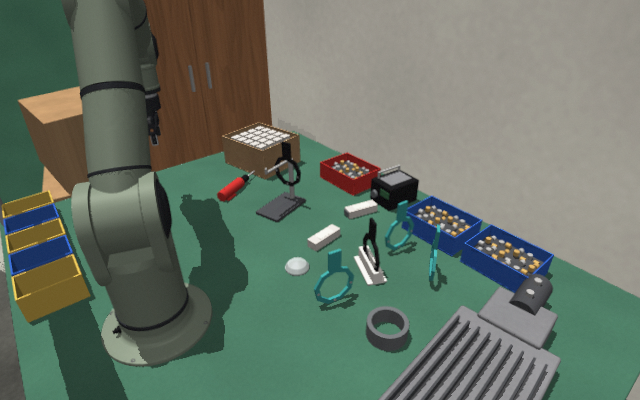

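View pics/top0.png

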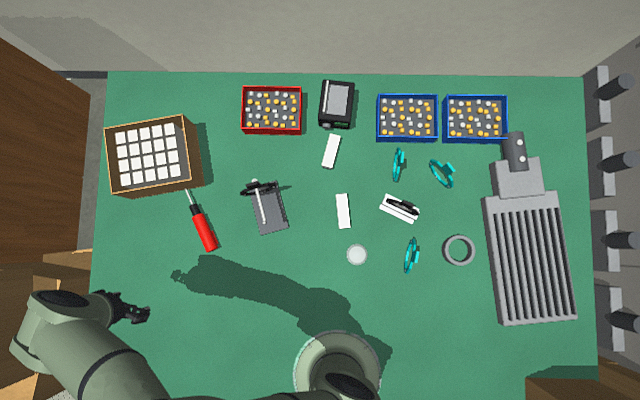

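The side picture shows the new frame in its holder near (372,250), and the hung frame at (288,170) with the stand base at (281,207). In the top picture the holder is at (400,208), the stand base at (270,210) and the rod from (265,222) to (258,187). I need closer crops.

```bash
python3 - <<'E'
from h import *
t=cv2.imread("pics/top0.png");s=cv2.imread("pics/side0.png")
cv2.imwrite("pics/tc.png",np.vstack([cv2.resize(t[170:245,230:330],None,fx=4,fy=4,interpolation=2),cv2.resize(t[170:245,350:450],None,fx=4,fy=4,interpolation=2)]))
cv2.imwrite("pics/sc.png",np.hstack([cv2.resize(s[135:225,245:325],None,fx=5,fy=5,interpolation=2),cv2.resize(s[210:300,335:415],None,fx=5,fy=5,interpolation=2)]))
E
```

```text
(no output)
```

View pics/tc.png

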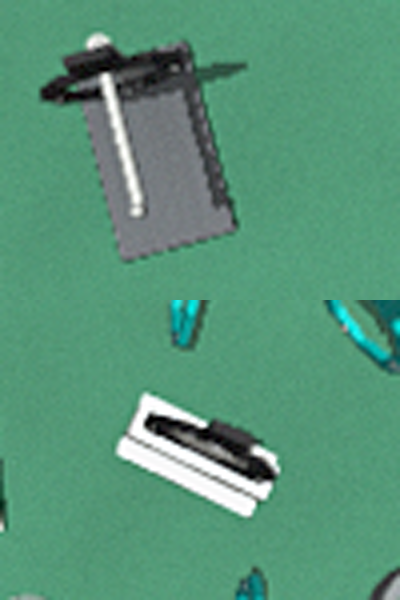

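View pics/sc.png

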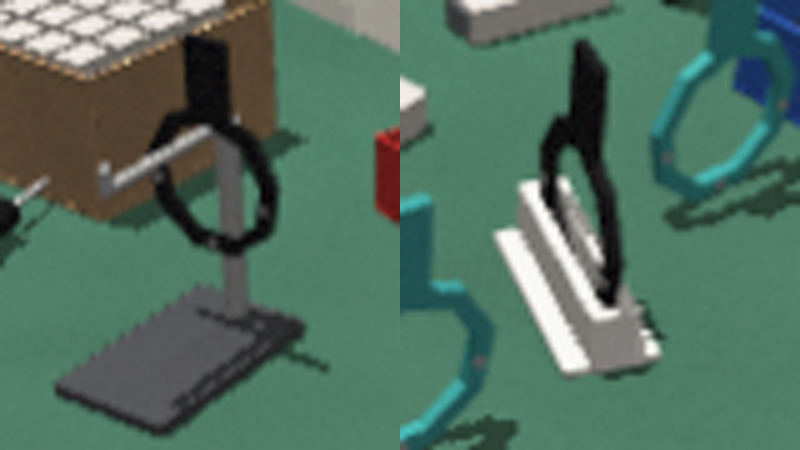

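The crops show the rod's tip at top (264,223) and side (266,168), and the rod's root at top (254,180). The lug top is at about top (409,202.5) and side (373,218.5). The holder's front bottom edge runs from top (379.5,208) to (412.5,224).

```bash
python3 - <<'E'
from h import *
np.set_printoptions(precision=4,suppress=True)
t,s=get_calibration("top"),get_calibration("side")
print("tip",onz(t,(264.2,223),.187),two(t,(264.2,223),s,(266.2,169)))
print("root",onz(t,(254.3,180.5),.175))
A=[onz(t,(230+x/4,170+y/4),.012) for x,y in((123,260),(237,230))]
print("base front",A, np.arctan2(*(A[1]-A[0])[:2]))
B=[onz(s,(245+x/5,135+y/5),.012) for x,y in((60,386),(160,430),(303,325))]
print("base side",B)
print("lugtop",onz(t,(409,202.5),.171),two(t,(409,202.5),s,(373,218.5)))
H=[onz(t,(350+x/4,170+(y-300)/4),.00) for x,y in((118,452),(250,517))];d=H[1]-H[0]
print("hold",H,d,np.arctan2(d[0],-d[1]))
F=[onz(t,(350+x/4,170+(y-300)/4),.061) for x,y in((150,420),(275,472))];d=F[1]-F[0];print("frame",F,np.arctan2(d[0],-d[1]))
F=[onz(t,(350+x/4,170+(y-300)/4),.171) for x,y in((212,420),(262,440))];d=F[1]-F[0];print("lug",F,np.arctan2(d[0],-d[1]))
E
```

```text
tip [0.4805 0.2248 0.187 ] (array([0.4829, 0.2228, 0.1893]), np.float64(0.006148021392326984))
root [0.6091 0.2621 0.175 ]
base front [array([0.4494, 0.2652, 0.012 ]), array([0.477 , 0.1692, 0.012 ])] 2.8619987236628974
base side [array([0.4561, 0.2615, 0.012 ]), array([0.4799, 0.1694, 0.012 ]), array([0.6395, 0.2171, 0.012 ])]
lugtop [ 0.5523 -0.2048  0.171 ] (array([ 0.5512, -0.2028,  0.1827]), np.float64(0.0006839142058297049))
hold [array([ 0.5512, -0.1371,  0.    ]), array([ 0.4979, -0.2497,  0.    ])] [-0.0532 -0.1126  0.    ] -0.441847507781445
frame [array([ 0.5719, -0.1558,  0.061 ]), array([ 0.5313, -0.2577,  0.061 ])] -0.37915398434604414
lug [array([ 0.5595, -0.1869,  0.171 ]), array([ 0.5452, -0.2242,  0.171 ])] -0.36605659572867716
```

```bash
cat >> h.py <<'E'
def go(xyz,yaw):
    o=observe();r=R.from_euler('xyz',o["tool_rot"]);t=R.from_euler('xyz',[np.pi,0,yaw])
    print("at",np.round(o["position"],4),"d",np.round(r.inv().apply(np.array(xyz)-o["position"])/.5,4),np.round((r.inv()*t).as_rotvec()/np.radians(120),4))
E
python3 - <<'E'
from h import *
go([.5518,-.205,.30],1.171)
E
```

```text
at [0.2512 0.572  0.2309] d [-1.1753 -1.1812 -0.1372] [-3.000e-04  3.000e-04  7.433e-01]
```

Emit:
{"api": "play_rows", "payload": {"deltas": [[0,0,-0.16,0,0,0,0],[-0.08,-0.08,-0.18,0,0,0.05,0],[-0.65,-0.65,-0.18,0,0,0.4,0],[-0.65,-0.65,-0.18,0,0,0.4,0],[-0.65,-0.65,-0.18,0,0,0.4,0],[-0.65,-0.65,-0.18,0,0,0.4,0],[-0.65,-0.65,-0.18,0,0,0.4,0],[-0.65,-0.65,-0.18,0,0,0.4,0],[-0.65,-0.65,-0.18,0,0,0.4,0],[-0.65,-0.65,-0.18,0,0,0.4,0]]}}

```text
clock: 1.15
position: [0.4115, 0.1596, 0.321]
tool_rot: [3.141, -0.0, 1.89]
force: [2.0, -0.2, -0.1]
grip_width: 0.086
finger_force: 0.0
```

```bash
python3 - <<'E'
from h import *
go([.5518,-.205,.30],1.171)
E
```

```text
at [0.4115 0.1596 0.321 ] d [-0.7805  0.0373  0.0418] [ 1.000e-04 -2.000e-04  3.434e-01]
```

Emit:
{"api": "play_rows", "payload": {"deltas": [[-0.78,0.037,0.04,0,0,0.343,0],[-0.78,0.037,0.04,0,0,0.343,0],[-0.78,0.037,0.04,0,0,0.343,0],[-0.78,0.037,0.04,0,0,0.343,0],[-0.78,0.037,0.04,0,0,0.343,0],[-0.78,0.037,0.04,0,0,0.343,0],[-0.78,0.037,0.04,0,0,0.343,0],[-0.78,0.037,0.04,0,0,0.343,0],[-0.78,0.037,0.04,0,0,0.343,0],[-0.78,0.037,0.04,0,0,0.343,0]]}}

```text
clock: 2.15
position: [0.5509, -0.2036, 0.3002]
tool_rot: [-3.14, 0.001, 1.17]
force: [1.1, 0.5, 0.3]
grip_width: 0.0853
finger_force: 0.0
```

```bash
python3 - <<'E'
from h import *
c=get_calibration("wrist");im=grab_frame("wrist")[:,:,::-1];cv2.imwrite("pics/w1.png",im)
import json;json.dump({k:np.array(v).tolist() for k,v in c.items()},open("w1.json","w"))
print(observe()["position"],observe()["tool_rot"],proj(c,[[.5518,-.205,.171]]))
E
```

```text
[ 0.55103977 -0.20242408  0.30043721] [-3.14069459e+00 -8.55957031e-05  1.17154223e+00] [[317.0841558  185.40655638]]
```

View pics/w1.png

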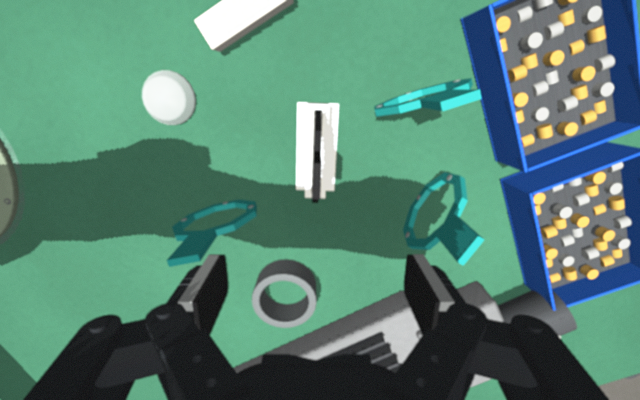

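The wrist picture shows the holder at (317,150), the black frame nearly vertical along column 317, and the lug ending near row 200. The driver box is at (245,20) and the fingertips at (220,270) and (420,270).

```bash
python3 - <<'E'
from h import *
import json
c=json.load(open("w1.json"));im=cv2.imread("pics/w1.png")
m=(im.max(2)<45)[90:215,295:345]
for y in range(0,125,4):
    x=np.flatnonzero(m[y]);print(y+90,(x.min()+295,x.max()+295,len(x)) if len(x) else None)
w=(im.min(2)>150)[85:215,285:350].astype(np.uint8)
print(cv2.minAreaRect(cv2.findNonZero(w)))
for p in((317,202),(317,172)):print(onz(c,p,.171))
E
```

```text
90 None
94 None
98 None
102 None
106 None
110 None
114 (np.int64(317), np.int64(319), 3)
118 (np.int64(316), np.int64(319), 4)
122 (np.int64(316), np.int64(319), 4)
126 (np.int64(316), np.int64(319), 4)
130 (np.int64(316), np.int64(319), 4)
134 None
138 None
142 None
146 None
150 None
154 (np.int64(315), np.int64(318), 4)
158 (np.int64(315), np.int64(318), 4)
162 (np.int64(315), np.int64(319), 5)
166 None
170 None
174 None
178 None
182 None
186 None
190 None
194 None
198 None
202 None
206 None
210 None
214 None
((31.114320755004883, 64.57048034667969), (43.30928421020508, 96.34650421142578), 1.9091525077819824)
[ 0.54540693 -0.21995559  0.171     ]
[ 0.5566738  -0.19324761  0.171     ]
```

```bash
python3 - <<'E'
from h import *
import json
c=json.load(open("w1.json"));im=cv2.imread("pics/w1.png")
g=im.max(2)
for y in list(range(110,150,8))+list(range(150,216,3)):
    print(y,g[y,306:332])
E
```

```text
110 [255 255 255 255 255 255 255 255 241 196 165 161 167 170 184 223 255 255
 255 255 255 255 255 252 232 232]
118 [255 255 255 255 255 255 255 255 180  92  43  33  31  34  59 114 175 216
 227 226 236 252 254 245 228 237]
126 [255 255 255 255 255 255 255 250 171  78  34  30  34  28  59 129 195 226
 226 224 224 225 224 224 225 237]
134 [255 255 255 255 255 255 255 230 141  79  58  62  61  58  92 153 207 225
 225 226 225 226 227 227 225 224]
142 [255 255 255 255 255 255 255 211 119  69  62  64  56  69 151 246 255 250
 233 225 225 227 225 226 225 225]
150 [255 255 255 255 255 255 255 178  91  55  60  56  51  77 190 255 255 255
 246 229 225 226 225 227 225 226]
153 [255 255 255 255 255 255 251 169  78  22  19  14  19  68 201 255 255 255
 240 227 224 225 226 225 225 226]
156 [255 255 255 255 255 255 248 164  75  25  23  22  17  62 191 255 255 253
 236 225 225 225 226 226 225 226]
159 [255 255 255 255 255 255 244 148  65  22  19  19  14  47 146 248 255 250
 233 225 224 225 225 227 225 226]
162 [255 255 255 255 255 255 230 134  63  33  31  35  31  41 115 234 255 255
 250 231 225 225 226 224
[... 1144 characters left out ...]
 184 124  78  64  64  64  62  67 108 175 216 227 230
 218 170 119  97  95  93  95  98]
198 [131 135 135 136 132 112  82  57  56  59  56  61  62  88 122 153 161 167
 157 127 102  94  95  96  97  97]
201 [98 97 96 97 94 79 59 37 26 35 35 43 76 89 96 94 95 93 95 94 95 96 98 95
 95 96]
204 [ 97  98  96  97  98  96  96  97  93  96  95  95  96  97  97  97  96  97
  96  98  99 100  96  97  97  98]
207 [100  97  96  99  98  98  97  96  96  95  97  99  96  97  97  97  97  97
  99  96  96  94  99  97  96  98]
210 [ 97  97  97  97  99  97  99  96  96  96  95  97  98  96  95 100  97  96
 100  99  97  98  95  95  99  95]
213 [99 99 97 98 95 97 99 96 99 99 96 99 99 97 95 97 97 96 95 97 97 98 98 98
 95 99]
```

```bash
python3 - <<'E'
from h import *
import json
c=json.load(open("w1.json"))
a,b,m,e1,e2=[onz(c,p,.171) for p in((316.4,168),(315.7,194),(316.0,182),(316,164),(316,200))];d=a-b
print(np.arctan2(-d[0],d[1]),m,np.linalg.norm(e1-e2))
h=[onz(c,p,.04) for p in ((315.5,110),(315.5,190))]
go([m[0],m[1],.16],1.15)
E
```

```text
-0.4260359494574044 [ 0.55215424 -0.20160215  0.171     ] 0.03441754172462534
at [ 0.551  -0.2024  0.3004] d [0.0024 0.0017 0.2809] [-0.0004 -0.      0.0103]
```

Emit:
{"api": "play_rows", "payload": {"deltas": [[0.0024,0.0017,0,0,0,0.0125,0.5],[0.0024,0.0017,0.08,0,0,0.0125,0.5],[0.0024,0.0017,0.16,0,0,0.0125,0.5],[0.0024,0.0017,0.22,0,0,0.0125,0.5],[0.0024,0.0017,0.27,0,0,0.0125,0.5],[0.0024,0.0017,0.3,0,0,0.0125,0.5],[0.0024,0.0017,0.32,0,0,0.0125,0.5],[0.0024,0.0017,0.327,0,0,0.0125,0.5],[0.0024,0.0017,0.327,0,0,0.0125,0.5]], "newtons": 30}}

```text
clock: 3.1
position: [0.5528, -0.202, 0.1377]
tool_rot: [3.141, -0.0, 1.146]
force: [-0.2, -0.4, 0.7]
grip_width: 0.0429
finger_force: 0.0
```

```bash
python3 - <<'E'
from h import *
go([.55215,-.2016,.137],1.145)
im=grab_frame("wrist")[:,:,::-1];cv2.imwrite("pics/w2.png",im)
E
```

```text
at [ 0.5528 -0.202   0.1377] d [ 0.0002 -0.0015  0.0015] [ 0.0003 -0.0001  0.0002]
```

View pics/w2.png

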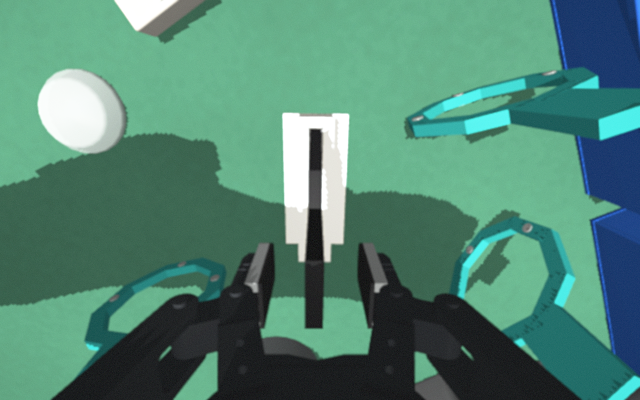

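The lug (columns 306–323) is centred between the pads (inner faces at about 271 and 360). I'll close.

Emit:
{"api": "play_rows", "payload": {"deltas": [[0,-0.001,0,0,0,0,0.7],[0,-0.001,0,0,0,0,0.85],[0,-0.001,0,0,0,0,1],[0,-0.001,0,0,0,0,1],[0,-0.001,0,0,0,0,1],[0,-0.001,0,0,0,0,1],[0,-0.001,0,0,0,0,1],[0,-0.001,0,0,0,0,1]], "newtons": 40}}

```text
clock: 3.95
position: [0.5524, -0.202, 0.1379]
tool_rot: [3.141, -0.0, 1.145]
force: [-0.5, 0.8, 5.8]
grip_width: 0.0073
finger_force: 39.5
```

Emit:
{"api": "play_rows", "payload": {"deltas": [[0,-0.001,-0.008,0,0,0,1],[0,-0.001,-0.02,0,0,0,1],[0,-0.001,-0.035,0,0,0,1],[0,-0.001,-0.05,0,0,0,1],[0,-0.001,-0.07,0,0,0,1],[0,-0.001,-0.09,0,0,0,1],[0,-0.001,-0.12,0,0,0,1],[0,-0.001,-0.16,0,0,0,1],[0,-0.001,-0.19,0,0,0,1],[0,-0.001,-0.194,0,0,0,1]]}}

```text
clock: 4.95
position: [0.5523, -0.2021, 0.2367]
tool_rot: [3.139, -0.001, 1.145]
force: [1.1, 0.6, -1.2]
grip_width: 0.0074
finger_force: 39.0
```

```bash
python3 - <<'E'
from h import *
im=grab_frame("side")[:,:,::-1];cv2.imwrite("pics/s3.png",cv2.resize(im[120:320,240:440],None,fx=3,fy=3))
go([.425,.205,.234],1.145+.426+.28)
E
```

```text
at [ 0.552  -0.2018  0.2357] d [ 0.6364 -0.5672  0.0027] [ 1.000e-03  1.000e-04 -3.369e-01]
```

View pics/s3.png

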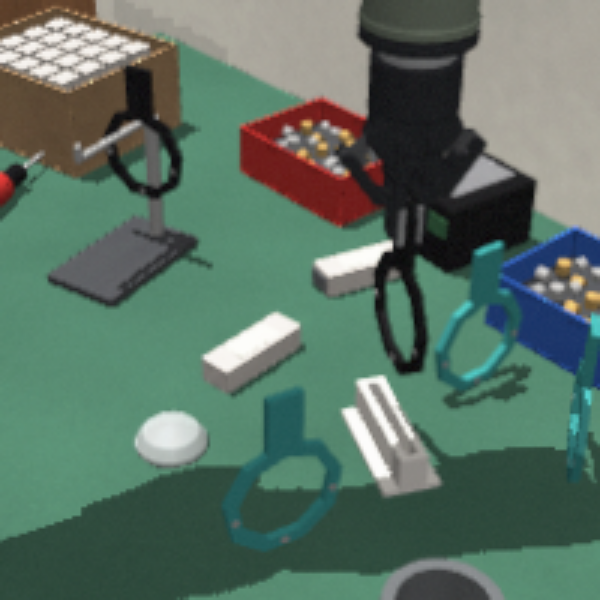

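The side crop shows the frame lifted clear at about (400,310) and the holder upright at (392,435). I'll go to the staging point before the hook.

```bash
python3 - <<'E'
from h import *
go([.4185,.2065,.238],1.851)
E
```

```text
at [ 0.552  -0.2018  0.2357] d [ 0.6337 -0.5803 -0.0053] [ 1.000e-03  1.000e-04 -3.369e-01]
```

Emit:
{"api": "play_rows", "payload": {"deltas": [[0.02,-0.018,-0.005,0,0,-0.01,1],[0.06,-0.054,-0.005,0,0,-0.03,1],[0.11,-0.1,-0.005,0,0,-0.06,1],[0.17,-0.155,-0.005,0,0,-0.09,1],[0.23,-0.21,-0.005,0,0,-0.12,1],[0.29,-0.265,-0.005,0,0,-0.15,1],[0.35,-0.32,-0.005,0,0,-0.18,1],[0.41,-0.375,-0.005,0,0,-0.21,1],[0.46,-0.42,-0.005,0,0,-0.24,1],[0.48,-0.44,-0.005,0,0,-0.26,1]]}}

```text
clock: 6.0
position: [0.4484, 0.111, 0.2363]
tool_rot: [-3.14, -0.001, 1.697]
force: [0.2, 0.0, -1.5]
grip_width: 0.007
finger_force: 39.1
```

```bash
python3 - <<'E'
from h import *
go([.4185,.2065,.238],1.851)
E
```

```text
at [0.4484 0.111  0.2363] d [ 0.1971 -0.0352 -0.0032] [-0.0006 -0.0003 -0.0734]
```

Emit:
{"api": "play_rows", "payload": {"deltas": [[0.01,-0.035,-0.004,0,0,-0.01,1],[0.04,-0.035,-0.004,0,0,-0.03,1],[0.08,-0.035,-0.004,0,0,-0.05,1],[0.12,-0.035,-0.004,0,0,-0.073,1],[0.16,-0.035,-0.004,0,0,-0.073,1],[0.19,-0.035,-0.004,0,0,-0.073,1],[0.197,-0.035,-0.004,0,0,-0.073,1],[0.197,-0.035,-0.004,0,0,-0.073,1],[0.197,-0.035,-0.004,0,0,-0.073,1]]}}

```text
clock: 6.9
position: [0.4213, 0.2028, 0.2387]
tool_rot: [-3.141, 0.0, 1.843]
force: [-0.5, 0.0, -1.2]
grip_width: 0.0076
finger_force: 39.3
```

```bash
python3 - <<'E'
from h import *
im=grab_frame("wrist")[:,:,::-1];im2=grab_frame("side")[:,:,::-1]
cv2.imwrite("pics/w4.png",np.hstack([cv2.resize(im,(480,300)),cv2.resize(im2[120:220,220:320],(300,300))]))
cv2.imwrite("pics/w4f.png",im);cv2.imwrite("pics/s4f.png",im2)
c=get_calibration("wrist");tip=np.array([.4815,.2240,.189])
print(proj(c,[tip,tip+[.0625,.018,-.014]])*.75, (proj(get_calibration("side"),[tip])-[220,120])*3+[480,0])
go([.4185,.2065,.238],1.851)
E
```

```text
[[307.01058654 159.15931086]
 [370.3646022  153.02517873]] [[614.11908136 147.35034525]]
at [0.4214 0.2027 0.2388] d [ 0.0088 -0.0035  0.0016] [ 0.      0.0001 -0.0043]
```

View pics/w4.png

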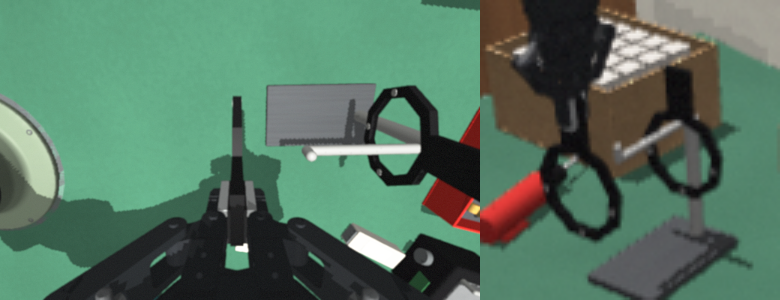

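```bash
python3 - <<'E'
from h import *
c=get_calibration("wrist");im=cv2.imread("pics/w4f.png")
P=[]
for x in range(430,556,8):
    col=im[180:225,x].min(1).astype(int);y=np.flatnonzero(col>170)
    if len(y): P.append((x,180+y.mean(),len(y)))
print([tuple(np.round(p,1)) for p in P])
W=np.array([onz(c,p[:2],.173) for p in P]);v=cv2.fitLine(W[:,:2].astype(np.float32),cv2.DIST_HUBER,0,.01,.01).ravel();print(v,np.arctan2(v[1],v[0]))
print("tip",onz(c,(310/.75,153/.75),.189),"at staging line offset:")
o=np.array(observe()["position"]);n=np.array([-v[1],v[0]]);print((v[2:]-o[:2])@n)
E
```

```text
[(np.float64(430.0), np.float64(201.0), np.float64(11.0)), (np.float64(438.0), np.float64(200.5), np.float64(12.0)), (np.float64(446.0), np.float64(200.5), np.float64(12.0)), (np.float64(454.0), np.float64(200.5), np.float64(12.0)), (np.float64(462.0), np.float64(200.0), np.float64(11.0)), (np.float64(470.0), np.float64(200.0), np.float64(11.0)), (np.float64(478.0), np.float64(200.0), np.float64(11.0)), (np.float64(486.0), np.float64(199.5), np.float64(12.0)), (np.float64(494.0), np.float64(199.5), np.float64(12.0)), (np.float64(502.0), np.float64(199.5), np.float64(12.0)), (np.float64(510.0), np.float64(199.5), np.float64(12.0)), (np.float64(518.0), np.float64(199.0), np.float64(11.0)), (np.float64(526.0), np.float64(199.0), np.float64(11.0)), (np.float64(534.0), np.float64(199.0), np.float64(11.0)), (np.float64(542.0), np.float64(198.5), np.float64(12.0)), (np.float64(550.0), np.float64(198.5), np.float64(12.0))]
[0.9579328  0.2869928  0.5412717  0.24396838] 0.29108608
tip [0.48193578 0.23025099 0.189     ] at staging line offset:
0.00511376689601533
```

The combined picture shows the held frame edge-on at wrist (237,170) and the rod from (310,154) to (420,149). The rod lies about 5 mm to tool +x. I'll correct for that and thread the frame over the rod.

Emit:
{"api": "play_rows", "payload": {"deltas": [[0.01,0,0,0,0,-0.009,1],[0.01,0.02,0,0,0,-0.009,1],[0.01,0.05,0,0,0,-0.009,1],[0.01,0.08,0,0,0,-0.009,1],[0.01,0.11,0,0,0,-0.009,1],[0.01,0.14,0,0,0,-0.009,1],[0.01,0.17,0,0,0,-0.009,1],[0.01,0.2,0,0,0,-0.009,1],[0.01,0.22,0,0,0,-0.009,1],[0.01,0.226,0,0,0,-0.009,1]]}}

```text
clock: 8.0
position: [0.5296, 0.2387, 0.2384]
tool_rot: [-3.141, 0.0, 1.862]
force: [-0.4, -0.8, -0.7]
grip_width: 0.0073
finger_force: 39.3
```

```bash
python3 - <<'E'
from h import *
im=grab_frame("wrist")[:,:,::-1];im2=grab_frame("side")[:,:,::-1]
cv2.imwrite("pics/w5.png",np.hstack([cv2.resize(im,(480,300)),cv2.resize(im2[120:220,220:320],(300,300))]))
p=np.array(observe()["position"])[:2]-[.543,.245];print(p@[.958,.287],p@[-.287,.958],observe()["force"])
go([.532,.242,.21],1.861)
E
```

```text
-0.015496690692531435 -0.0021244917179956456 [-0.25707881  0.32145721 -0.84168165]
at [0.5288 0.2385 0.2386] d [0.0048 0.0082 0.0571] [-0.0002  0.0001  0.0003]
```

View pics/w5.png

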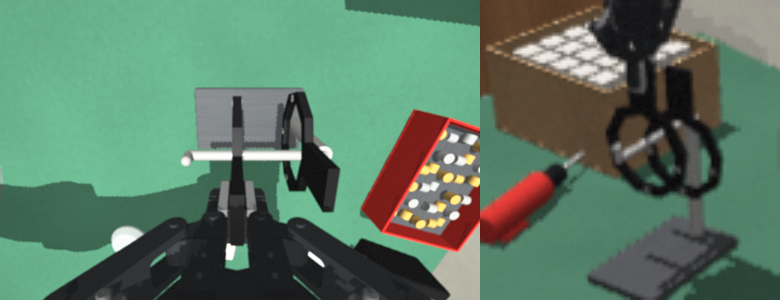

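The rod now passes through the new frame at wrist (237,155), with the hung frame still at (293,140). I'll lower it.

Emit:
{"api": "play_rows", "payload": {"deltas": [[0.004,0,0.01,0,0,0,1],[0.004,0,0.022,0,0,0,1],[0.004,0,0.034,0,0,0,1],[0.004,0,0.044,0,0,0,1],[0.004,0,0.052,0,0,0,1],[0.004,0,0.056,0,0,0,1],[0.004,0,0.058,0,0,0,1],[0.004,0,0.058,0,0,0,1]]}}

```text
clock: 8.9
position: [0.5281, 0.2405, 0.2098]
tool_rot: [3.142, 0.0, 1.862]
force: [-0.2, 0.6, -1.7]
grip_width: 0.0072
finger_force: 39.3
```

Emit:
{"api": "play_rows", "payload": {"deltas": [[0,0,0.002,0,0,0,1],[0,0,0.004,0,0,0,1],[0,0,0.006,0,0,0,1],[0,0,0.006,0,0,0,1]]}}

```text
clock: 9.3
position: [0.5282, 0.2406, 0.2069]
tool_rot: [3.141, -0.0, 1.862]
force: [-0.6, 0.2, 1.2]
grip_width: 0.0071
finger_force: 39.8
```

Contact is felt, so I'll release gently.

Emit:
{"api": "play_rows", "payload": {"deltas": [[0,0,0.001,0,0,0,0.92],[0,0,0.001,0,0,0,0.88],[0,0,0.001,0,0,0,0.84],[0,0,0.001,0,0,0,0.8],[0,0,0.001,0,0,0,0.76],[0,0,0.001,0,0,0,0.72],[0,0,0.001,0,0,0,0.7],[0,0,0.001,0,0,0,0.7]]}}

```text
clock: 10.1
position: [0.5281, 0.2405, 0.2063]
tool_rot: [-3.142, 0.0, 1.862]
force: [-0.7, 0.7, 0.3]
grip_width: 0.0256
finger_force: 0.0
```

```bash
python3 - <<'E'
from h import *
im=grab_frame("wrist")[:,:,::-1];im2=grab_frame("side")[:,:,::-1]
cv2.imwrite("pics/w6.png",np.hstack([cv2.resize(im,(480,300)),cv2.resize(im2[120:220,220:320],(300,300))]))
print(observe()["force"])
E
```

```text
[-0.13591171 -0.20763652 -0.04707806]
```

View pics/w6.png

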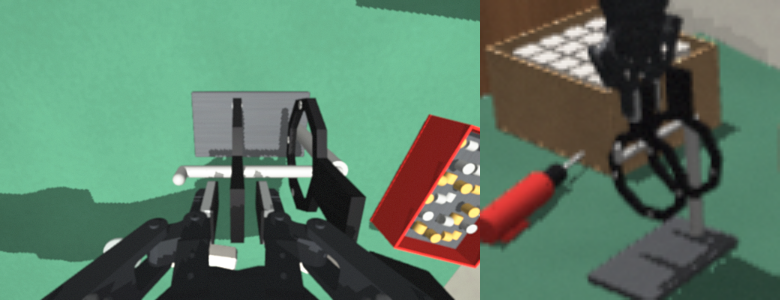

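The frame hangs upright on the rod, its lug centred between the open pads at wrist (237,190). I'll retreat straight up.

Emit:
{"api": "play_rows", "payload": {"deltas": [[0,0,-0.01,0,0,0,0.7],[0,0,-0.03,0,0,0,0.7],[0,0,-0.06,0,0,0,0.7],[0,0,-0.1,0,0,0,0.7],[0,0,-0.15,0,0,0,0.7],[0,0,-0.2,0,0,0,0.7],[0,0,-0.25,0,0,0,0.7],[0,0,-0.26,0,0,0,0.7],[0,0,-0.26,0,0,0,0.7],[0,0,-0.26,0,0,0,0.7]]}}

```text
clock: 11.2
position: [0.5278, 0.2405, 0.3358]
tool_rot: [-3.141, 0.0, 1.862]
force: [-0.4, -0.5, -0.8]
grip_width: 0.0257
finger_force: 0.0
```

Emit:
{"api": "play_rows", "payload": {"deltas": [[0,0,0,0,0,0,0.7],[0,0,0,0,0,0,0.7],[0,0,0,0,0,0,0.7],[0,0,0,0,0,0,0.7],[0,0,0,0,0,0,0.7],[0,0,0,0,0,0,0.7],[0,0,0,0,0,0,0.7],[0,0,0,0,0,0,0.7],[0,0,0,0,0,0,0.7],[0,0,0,0,0,0,0.7]]}}

```text
clock: 12.2
position: [0.5281, 0.2406, 0.3363]
tool_rot: [-3.142, -0.0, 1.862]
force: [0.3, -0.2, -0.6]
grip_width: 0.0256
finger_force: 0.0
```

```bash
python3 - <<'E'
from h import *
im=grab_frame("wrist")[:,:,::-1];im2=grab_frame("side")[:,:,::-1];w2=grab_frame("wrist")[:,:,::-1]
print("change",(cv2.absdiff(np.ascontiguousarray(im),np.ascontiguousarray(w2))>40).sum())
cv2.imwrite("pics/w7.png",np.hstack([cv2.resize(im,(480,300)),cv2.resize(im2[120:220,220:320],(300,300))]))
E
```

```text
change 174
```

View pics/w7.png

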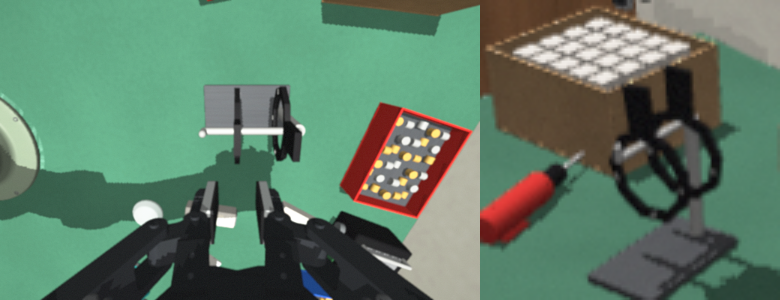

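Both frames hang on the rod with lugs up (new frame at wrist (238,125)), and the gripper is clear. I'll let any swing die out before handing in.

Emit:
{"api": "play_rows", "payload": {"deltas": [[0,0,0,0,0,0,0.7],[0,0,0,0,0,0,0.7],[0,0,0,0,0,0,0.7],[0,0,0,0,0,0,0.7],[0,0,0,0,0,0,0.7],[0,0,0,0,0,0,0.7],[0,0,0,0,0,0,0.7],[0,0,0,0,0,0,0.7],[0,0,0,0,0,0,0.7],[0,0,0,0,0,0,0.7]]}}

```text
clock: 13.35
position: [0.5281, 0.2405, 0.3363]
tool_rot: [3.142, -0.0, 1.862]
force: [-0.1, -0.0, -0.7]
grip_width: 0.0258
finger_force: 0.0
```

Emit:
{"api": "play_rows", "payload": {"deltas": [[0,0,0,0,0,0,0.7],[0,0,0,0,0,0,0.7],[0,0,0,0,0,0,0.7],[0,0,0,0,0,0,0.7],[0,0,0,0,0,0,0.7],[0,0,0,0,0,0,0.7],[0,0,0,0,0,0,0.7],[0,0,0,0,0,0,0.7],[0,0,0,0,0,0,0.7],[0,0,0,0,0,0,0.7]]}}

```text
clock: 14.35
position: [0.5281, 0.2405, 0.3363]
tool_rot: [-3.142, -0.0, 1.862]
force: [0.0, -0.1, 0.9]
grip_width: 0.0255
finger_force: 0.0
```

```bash
python3 - <<'E'
from h import *
F=[grab_frame("wrist")[100:230,260:410].copy() for _ in range(5)]
print([(cv2.absdiff(F[0],f)>40).sum() for f in F[1:]])
print(job_done())
E
```

```text
[np.int64(0), np.int64(0), np.int64(0), np.int64(0)]
the job is handed in; nothing more can be done
None
```

The job is handed in at about 14.6 s of the 54 s; no verdict came back. The last pictures show the new frame hanging still on the hook in front of the first, lug up. After the lift the holder stood upright, and I saw nothing else disturbed.

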